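Hang the check weight on the swinging hook of the scale

ROBOT

A 7-joint arm with a two-finger parallel gripper is mounted at the origin on a cart in front of the work surface, level with it; the furniture and walls round the work are solid. World frame = base frame: x ahead of the robot, y to its left, z up, the work surface at z = 0. Lengths are in m, angles in rad, forces in N, time in s.
With the tool pointing down it reaches from about 0.4 to 0.9 m from the base axis. Payload 5.6 kg.
Tool frame: the origin (TCP) lies midway between the tips of the shut fingers; the grasp point (between the pads) lies 19 mm behind it; z points along the fingers, y is the line along which they close (so a half turn about z gives the same grasp; the last joint's range is limited). The gripper opens to 92 mm and grips with 3 to 60 N. Pads are 20 mm wide; open, the fingers measure 128 mm over their backs; the gripper's body (75 mm by 189 mm) begins 69 mm behind the grasp point.
Start: joints at [1.286, 0.468, -0.012, 1.603, 0.006, 1.071, -0.056], TCP at [0.156, -0.631, 0.215] pointing down, gripper open.
Joint ranges: [-2.53, 2.53], [-0.31, 2.02], [-1.57, 1.55], [0.28, 2.44], [-1.29, 4.43], [0.15, 1.84], [-2.92, 2.92]. Speed limits (rad/s): [2.57, 2.57, 3.14, 3.14, 3.14, 3.14, 3.14].

INTERFACE

Orientations are given as a 3x3 rotation matrix whose columns are the frame's x, y, z axes.
In Python, from station import env, effector, solver, viewer, workorder, search_frame, tip_of gives the robot as it stands. Calls block until the motion is done:
- env.reach(position, orientation): joint-space move of the TCP to a pose.
- env.movel(position, frame=None, rate=0.15): straight line of the TCP; frame=None keeps the orientation; rate is the mean speed in m/s.
- env.goto_joints(angles): joint-space move.
- effector.release() and effector.grasp(squeeze=None): open the fingers fully, or close them until they stop; squeeze is the grip in N (None keeps the last).
- env.pause(seconds).
- solver.inverse_kinematics(position, orientation): joint angles nearest the present ones, or None.
- env.sense(): the state.
- viewer.read_camera(name): name is "side" or "top" or "wrist"; returns (picture, depth): 384x512x3 uint8, red, green, blue; 384x512 float32, m along the optical axis (not along the pixel's ray), 0 where there is no reading.
- viewer.camera_info(name): a dict with "intrinsics" (3x3 intrinsics, pixels), "dist_coeffs" ([k1, k2, p1, p2, k3] as OpenCV has them; the pictures are not rectified), "eye" and "rotation" of the camera in the world; the wrist camera has in their place "T_tool_cam" (4x4, takes a point from camera to tool coordinates, whose origin is the TCP and whose axes are the flange's). Camera axes: x right, y up, looking along -z (the intrinsics and any distortion apply to the point x, -y, -z); pixel columns grow to the right and rows downward; lengths in m; the calibration is good to about 2 mm. A picture is of the moment at which its call begins: read the wrist's pose just before it. camera_info takes no time and is no camera call.
A pose or a line that the arm cannot do raises env.PlanningError and nothing moves.
- workorder.finish_job(): hands the job in; it is judged then, once.
Trained networks look in the newest picture that a camera, given by its name, has taken for a name from the list of things; names that differ only in an ending like _2 or _b are one class to them, and where a whole thing is asked for, a point or a joint stands for the part that bears it (a point fixed in the world has none). Each returns a list of dicts, best first, with "score" (0 to 1); they miss things now and then, are a little off and sometimes report something else, mostly with a low value. They report only what shows in the picture. A call takes as long as a camera call.
- search_frame(camera, name): "at" ([x, y, z] in m, in world coordinates, good to about 4 mm: the middle of the surface that is visible of it).
- tip_of(camera, name): "at" ([x, y, z] in m, in world coordinates, good to about 4 mm: a listed point, or the origin of a listed thing).
The state is a dict: "t": time; "joint_positions": joint angles; "joint_velocities": joint speeds; "tau": joint torques, N m; "ee_pos": TCP position; "tcp_rot": TCP orientation; "wrist_force": force on the tool from outside, world axes, zero at the start; "moment": the same for the moment, N m; "gripper_width": finger opening in m; "grasp_force": force on a finger pad.
Only numpy, scipy, OpenCV 4.12 (cv2) and the standard library are available. Lean on these libraries where they do the work, as an engineer would, in place of code of your own. Each camera call takes 0.05 s, during which the arm holds its last target. There are 200 camera calls.

TASK

Check the hanging scale with the larger of the two check weights: quiet the swinging hook with one gentle touch and let it come to rest against that touch, then press the bail of the weight in through the spring latch until it sits in the bottom of the hook with the latch sprung shut behind it, and leave the weight hanging plumb and still. The scale takes 1.5 kg at most, so never knock it, pull it or press on it harder than that (15 N), let go of the weight only once the hook carries it so that it does not drop, and leave the smaller weight where it stands.

Things in the scene. Friction and masses are not known exactly. Their poses are not given: they have to be found in the camera images.
- stand: Lab stand: base plate 220x150x12 mm, upright rod 16 mm thick at its far end, boom at about 456 mm, and hung on the boom a grey digital hanging scale (36x68x84 mm) whose hook hangs over the front of the plate. Origin on the table straight below the hook's nominal pivot; x points level from the hook to the rod, z up.
- pivot_nominal (a point): Nominal pivot of the hook, 306 mm above the stand's origin. The boom is clamped by hand: the true pivot is up to 20 mm higher or lower and up to 8 mm along the stand's x (y exact), not measured: find it by touch. Scale housing starts 30 mm above the pivot; clevis cheeks reach 6 mm below it. The load cell yields 1 mm per 10 N.
- seat_nominal (a point): Nominal centre of a bail's bar at rest in the hook, 97.5 mm below the pivot (same unknown offset). Hook: 9 mm bar in the stand's x-z plane, open to -x. Below the pivot when plumb: straight shank (under the pivot) to 52 mm, top of the nose 71.5 mm, 18 to 27 mm to the -x side; underside of the hook 110.5 mm.
- weight_large: The larger check weight, 0.48 to 0.72 kg: steel cylinder 54 mm across, 55 mm high, with an upright bail on top (bar 8 mm thick, 48 mm wide outside, 32 mm inside, 99 mm clear height, round top). Origin at the centre of its underside; z up; x is square to the plane of the bail. Carried by the cylinder, with the gripper leaning back from the scale, its bail stands free.
- weight_large_bail (a point): Centre of the bar at the top of the large weight's bail, 158 mm above its underside.
- weight_small: The smaller check weight, not to be used: steel cylinder 40 mm across and 38 mm high with a bail, 105 mm high in all. Origin at the centre of its underside.
- hook (a joint): Swing of the 0.25 kg hook about its pivot (rad): 0 plumb, positive when its lower end is towards the stand's +x. It swings in the stand's x-z plane only (period 0.5 to 0.6 s), almost undamped, 0.2 to 0.36 rad each way at the start. It only leans on what pushes it, by its own weight.
- latch (a joint): Spring latch (rad): 0 shut, grows as pushed inwards. A 31 mm plate hinged on the shank 52 mm below the hook's pivot, slanting down and to -x onto the inside of the nose. A bail bar that slides down its outer face meets the nose 70 mm below the pivot; pressing down with 3 to 6 N there opens it to about 0.3, the bar drops in, the latch springs shut.

How it is judged:
By the outcome, as a careful person would: the job done as asked, in the order asked, and still so for the second after the job is handed in, with the robot touching nothing.
It also fails if it takes over 72 s, if anything falls off the work surface, if the arm or the gripper's body presses on something with over 40 N, if the wrist force passes 120 N, or if a joint passes its speed limit or range.

## Working session

There is one attempt and no reset: what is moved stays moved. The work goes in short steps, each a Python script; the robot and the scene stay as the last script left them, time stands still between calls to the robot, and variables do not carry over. Pictures are saved under pics/ and viewed, at most 10 in all, crops included, and the job is handed in when it is done.

```bash
ls; mkdir -p pics; python3 - <<'E'
from station import *
import cv2,numpy as np
s=env.sense();print(s['t'],s['ee_pos'],s['gripper_width'])
ims=[]
for c in ["side","top"]:
    p,d=viewer.read_camera(c); cv2.imwrite(f'pics/{c}0.png',p[:,:,::-1]); np.savez(f'/tmp/{c}0.npz',p=p,d=d)
    ims.append(p)
    i=viewer.camera_info(c);print(c,i['eye'],np.round(i['rotation'],3).tolist(),np.round(i['intrinsics'],1).tolist(),i['dist_coeffs'])
    for n in ["stand","weight_large","weight_large_bail","weight_small","pivot_nominal","seat_nominal","hook"]:
        for f in (search_frame,tip_of):
            try: print(c,n,f.__name__,[(np.round(r['at'],3).tolist(),round(r['score'],2)) for r in f(c,n)[:2]])
            except Exception as e: print(n,f.__name__,e)
cv2.imwrite('pics/both0.png',cv2.resize(np.hstack(ims),(800,300))[:,:,::-1])
print(env.sense()['t'])
E
```

```text
pics
0.0 [ 0.15542098 -0.63054974  0.21365966] 0.0921026708346947
side [0.3552297  0.74671353 0.7590126 ] [[-0.953, 0.208, -0.222], [-0.304, -0.639, 0.707], [0.006, 0.741, 0.672]] [[445.3, 0.0, 260.8], [0.0, 445.3, 190.3], [0.0, 0.0, 1.0]] [-0.08299484  0.          0.          0.          0.        ]
side stand call [([0.596, 0.035, 0.125], 0.81)]
side stand call [([0.576, 0.051, -0.005], 0.59)]
side weight_large call [([0.622, 0.277, 0.057], 0.88), ([0.598, 0.034, 0.127], 0.41)]
side weight_large call [([0.629, 0.268, 0.0], 0.71)]
side weight_large_bail call [([0.629, 0.281, 0.057], 0.83)]
side weight_large_bail call [([0.635, 0.27, 0.159], 0.63)]
side weight_small call [([0.471, 0.222, 0.037], 0.88), ([0.631, 0.28, 0.058], 0.28)]
side weight_small call [([0.472, 0.214, -0.002], 0.75), ([0.628, 0.264, 0.002], 0.29)]
side pivot_nominal call [([0.599, 0.036, 0.128], 0.75)]
side pivot_nominal call [([0.577, 0.051, 0.302], 0.67)]
side seat_nominal call [([0.598, 0.038, 0.133], 0.98), ([0.471, 0.222, 0.036], 0.72)]
side seat_nominal call [([0.58, 0.05, 0.21], 0.7)]
side hook call [([0.57
[... 543 characters left out ...]
ht_large call [([0.628, 0.27, -0.001], 0.72)]
top weight_large_bail call [([0.628, 0.267, 0.054], 0.6)]
top weight_large_bail call [([0.631, 0.273, 0.155], 0.73)]
top weight_small call [([0.474, 0.212, 0.032], 0.59)]
top weight_small call [([0.474, 0.216, -0.007], 0.51)]
top pivot_nominal call [([0.602, 0.008, 0.253], 0.76)]
top pivot_nominal call [([0.578, 0.054, 0.305], 0.96), ([0.571, 0.05, 0.002], 0.48)]
top seat_nominal call [([0.602, 0.006, 0.25], 0.86)]
top seat_nominal call [([0.578, 0.052, 0.306], 0.74), ([0.577, 0.05, 0.208], 0.73)]
top hook call [([0.565, 0.071, 0.237], 0.71)]
hook call it knows: pivot_nominal, seat_nominal, stand, weight_large, weight_large_bail, weight_small
1.4
```

View pics/both0.png

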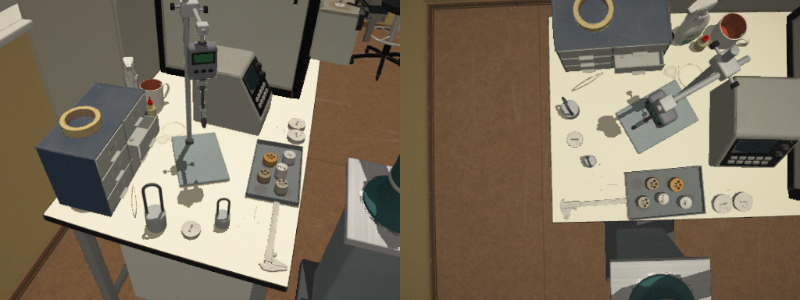

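The scene shows the stand mid-table, with the rod toward +x/-y. The large weight is at left (about (0.63, 0.27)) and the small one at (0.473, 0.214). Next I'll get exact axes from the depth.

```bash
cat > h.py <<'E'
from station import *
import numpy as np, cv2
def cloud(c,p,d,eye=None,R=None):
    i=viewer.camera_info(c);K=np.array(i['intrinsics']);D=np.array(i['dist_coeffs'],float)
    v,u=np.mgrid[0:d.shape[0],0:d.shape[1]]
    n=cv2.undistortPoints(np.stack([u,v],-1).reshape(-1,1,2).astype(float),K,D).reshape(-1,2)
    z=d.reshape(-1); P=np.c_[n[:,0]*z,-n[:,1]*z,-z]
    if eye is None: eye=i['eye'];R=i['rotation']
    W=P@np.array(R).T+np.array(eye); W[z<=0]=np.nan
    return W.reshape(d.shape+(3,))
def proj(c,X):
    i=viewer.camera_info(c);K=np.array(i['intrinsics']);D=np.array(i['dist_coeffs'],float)
    q=(np.atleast_2d(X)-i['eye'])@np.array(i['rotation']); q=q*[1,-1,-1]
    return cv2.projectPoints(q,np.zeros(3),np.zeros(3),K,D)[0].reshape(-1,2)
E
python3 - <<'E'
from h import *
W={}
for c in ['top','side']:
    f=np.load(f'/tmp/{c}0.npz');W[c]=cloud(c,f['p'],f['d'])
    w=W[c]
    print(c,'table z',np.nanmedian(w[...,2][(abs(w[...,0]-.5)<.05)&(abs(w[...,1]-.3)<.05)]))
    m=(w[...,2]>.007)&(w[...,2]<.018)&(np.hypot(w[...,0]-.6,w[...,1]-.03)<.16)
    pc=f['p'][m]; pts=w[m][:,:2]
    r=cv2.minAreaRect((pts*1000).astype(np.float32)); print('plate',r,m.sum())
    for nm,(x,y),zr,rad in [('bail',(.63,.27),(.075,.18),.05),('cyl',(.63,.27),(.045,.065),.05),('sbail',(.473,.214),(.05,.12),.04)]:
        m=(w[...,2]>zr[0])&(w[...,2]<zr[1])&(np.hypot(w[...,0]-x,w[...,1]-y)<rad)
        q=w[m]; 
        if len(q)<5: print(nm,len(q));continue
        e,V=np.linalg.eigh(np.cov(q[:,:2].T)); print(nm,len(q),q.mean(0).round(4),V[:,1].round(3),np.sqrt(e).round(4),'zmax',np.percentile(q[:,2],95).round(4),q[:,:2].min(0),q[:,:2].max(0), (q[:,:2].min(0)+q[:,:2].max(0))/2)
    m=(w[...,2]>.32)&(w[...,2]<.60)&(np.hypot(w[...,0]-.6,w[...,1]-.03)<.25)
    q=w[m];h,xe,ye=np.histogram2d(q[:,0],q[:,1],bins=20);print('high',q.min(0),q.max(0))
    # boom: z>.42
    q=w[(w[...,2]>.445)&(w[...,2]<.48)&(np.hypot(w[...,0]-.65,w[...,1])<.25)]; e,V=np.linalg.eigh(np.cov(q[:,:2].T)); print('boom',len(q),q.mean(0),V[:,1],np.sqrt(e),q.min(0),q.max(0))
    # hook
    q=w[(w[...,2]>.17)&(w[...,2]<.30)&(np.hypot(w[...,0]-.577,w[...,1]-.052)<.06)]; print('hook',len(q),q.min(0),q.max(0))
a=cv2.imread('pics/side0.png')[40:340,40:440]; b=cv2.imread('pics/top0.png')[0:300,190:512]
cv2.imwrite('pics/z1.png',np.hstack([cv2.resize(a,(400,300)),cv2.resize(b,(400,300*400//322))[:300]]))
cv2.imwrite('pics/z1.png',cv2.resize(cv2.imread('pics/side0.png')[20:320,60:460],(800,600)))
E
```

```text
top table z -0.0008811345240209434
plate ((605.2154541015625, -1.13592529296875), (150.1493682861328, 221.009033203125), 27.859800338745117) 3519
bail 100 [0.6267 0.2682 0.1452] [-0.908 -0.418] [0.0023 0.0142] zmax 0.1602 [0.60955962 0.25824176] [0.6522937  0.28005305] [0.63092666 0.2691474 ]
cyl 328 [0.6306 0.2698 0.0537] [-0.504  0.864] [0.0133 0.0148] zmax 0.0571 [0.60497191 0.24539758] [0.65684989 0.29826892] [0.6309109  0.27183325]
sbail 42 [0.4694 0.2143 0.0957] [-0.948 -0.317] [0.0018 0.01  ] zmax 0.1043 [0.45506174 0.20722584] [0.48469115 0.22063275] [0.46987645 0.21392929]
high [ 0.54264606 -0.1063428   0.32027203] [0.68891489 0.08130474 0.51270515]
boom 2131 [ 0.62208922 -0.02312039  0.45779094] [-0.5262707   0.85031709] [0.01599963 0.05464808] [ 0.56150688 -0.1063428   0.44500298] [0.68891489 0.06943496 0.47962944]
hook 162 [0.55068622 0.05561867 0.20238735] [0.57765868 0.09879003 0.28603546]
side table z -0.0005354026349964069
plate ((607.9505004882812, -1.0022125244140625), (149.61585998535156, 223.02236938476562), 27.86368751525879) 3734
bail 308 [0.6326 0.2719 0.1265] [-0.901 -0.434] [0.0016 0.0171] zmax 0.1597 [0.61181676 0.25858818] [0.6544447  0.28345004] [0.63313073 0.27101911]
cyl 467 [0.6317 0.2737 0.0547] [-0.552  0.834] [0.0126 0.0139] zmax 0.0585 [0.60798106 0.24412544] [0.65880652 0.29638187] [0.63339379 0.27025366]
sbail 135 [0.4714 0.2153 0.0833] [-0.946 -0.324] [0.0014 0.0123] zmax 0.1036 [0.45522193 0.2082587 ] [0.48734321 0.22183658] [0.47128257 0.21504764]
high [ 0.54518537 -0.08211482  0.32053704] [0.69103934 0.08006396 0.47130064]
boom 801 [ 0.62338267 -0.01184796  0.45633203] [-0.5653328   0.82486291] [0.01660159 0.0567057 ] [ 0.56501532 -0.08211482  0.44504212] [0.69103934 0.06942424 0.47130064]
hook 321 [0.55931074 0.04764245 0.19424354] [0.59281855 0.08733829 0.29990183]
```

View pics/z1.png

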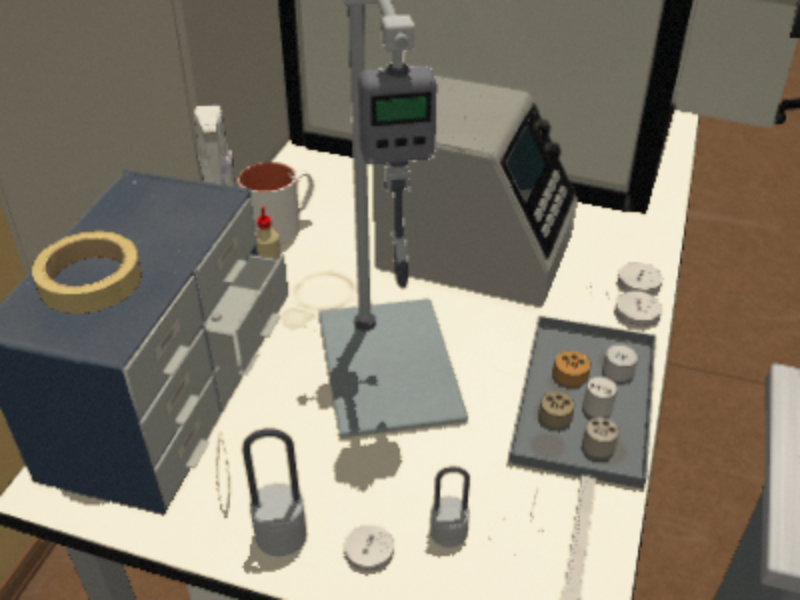

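The side view shows the hook below the scale and free space on its -x side. The plate gives the stand axis at ex≈(0.467,-0.884), and the bail is already nearly parallel to the stand's y. Next: the height profile of the scale, obstacles, and reachability.

```bash
cat >> h.py <<'E'
ex=np.array([.4673,-.8841,0]);ey=np.array([.8841,.4673,0]);ez=np.array([0,0,1.])
O=np.array([.5770,.0515,0])   # stand origin estimate
def S(a,b,z): return O+a*ex+b*ey+z*ez
def tilt(al,flip=1,yaw=0):   # tool leaning back toward -ex
    c,s=np.cos(yaw),np.sin(yaw); X=c*ex+s*ey; Y=-s*ex+c*ey
    z=-np.cos(al)*ez+np.sin(al)*X; y=flip*Y; return np.c_[np.cross(y,z),y,z]
E
python3 - <<'E'
from h import *
for c in ['side','top']:
    f=np.load(f'/tmp/{c}0.npz');w=cloud(c,f['p'],f['d']);q=w-O
    a,b,z=q@ex,q@ey,w[...,2]
    m=(abs(b)<.05)&(a>-.07)&(a<.045)&(z>.17)
    for z0 in np.arange(.176,.44,.008):
        k=m&(z>=z0)&(z<z0+.008)
        if k.sum()>1: print(c,round(z0,3),k.sum(),'a',a[k].min().round(4),a[k].max().round(4),'b',b[k].min().round(4),b[k].max().round(4),np.median(b[k]).round(4))
    # obstacles near pick
    k=(w[...,2]>.03)&(w[...,0]<.85)&(w[...,0]>.3)&(w[...,1]>.2)&(np.hypot(w[...,0]-.63,w[...,1]-.27)>.06)&(np.hypot(w[...,0]-.47,w[...,1]-.214)>.05)
    print('obst',w[k].min(0),w[k].max(0),'miny',[ (round(x,2),np.nanmin(w[k&(abs(w[...,0]-x)<.02)][:,1],initial=9).round(3)) for x in np.arange(.6,.86,.04)])
i=viewer.camera_info('wrist');print(np.round(i['T_tool_cam'],3).tolist(),np.round(i['intrinsics'],0).tolist())
B=np.array([.631,.270,0])
for al in np.radians([35,40,45,50,55,60]):
  for fl in (1,-1):
    R=tilt(al,fl); g=R[:,2]*.019
    out=[]
    for nm,P in [('pick',B+ez*.03+g),('pickhi',B+ez*.2+g),('hang',S(0,0,.08)+g),('hanghi',S(-.06,0,.15)+g),('touch',S(-.08,0,.22)),('touch2',S(-.02,0,.22))]:
        s=solver.inverse_kinematics(P,R); out.append((nm,None if s is None else np.round(s,2).tolist()))
    print(np.degrees(al).round(),fl,out)
E
```

```text
side 0.192 14 a -0.0319 -0.007 b 0.0002 0.0068 0.0057
side 0.2 22 a -0.0371 0.0025 b -0.0014 0.0067 0.004
side 0.208 18 a -0.0378 0.0026 b -0.0007 0.0068 0.0048
side 0.216 23 a -0.0373 0.0027 b -0.001 0.0071 0.0051
side 0.224 40 a -0.0385 0.0033 b -0.0029 0.0076 0.0034
side 0.232 35 a -0.0389 -0.0119 b -0.0023 0.0075 0.0019
side 0.24 29 a -0.0155 -0.0052 b -0.0041 0.0104 0.003
side 0.248 22 a -0.0117 -0.0034 b -0.004 0.0103 0.0028
side 0.256 18 a -0.0124 -0.0048 b -0.0021 0.0062 0.0023
side 0.264 18 a -0.0094 -0.0011 b -0.0001 0.006 0.0033
side 0.272 15 a -0.0083 -0.0006 b -0.0004 0.0054 0.0034
side 0.28 19 a -0.0059 0.0014 b -0.0007 0.0068 0.0033
side 0.288 21 a -0.0047 0.0035 b -0.0081 0.0128 0.0032
side 0.296 53 a -0.0057 0.0101 b -0.0083 0.0145 0.0036
side 0.304 41 a -0.0064 0.0098 b -0.008 0.0136 0.0036
side 0.312 56 a -0.0048 0.0126 b -0.0086 0.0131 0.0038
side 0.32 16 a -0.0076 -0.001 b -0.0056 0.0112 0.0025
side 0.328 62 a -0.0159 -0.007 b -0.0287 0.0345 0.0039
side 0.336 147 a -0.0171 0.0042 b -0.0316 0.0365 0.0034
side 0.344 135 a -0.0167 0.0132 b -0.0311 0.0365 0.0074
side
[... 6112 characters left out ...]
60.0 1 [('pick', [-0.39, 1.19, -0.71, 1.47, 1.48, 1.77, -1.11]), ('pickhi', [-0.41, 0.91, -0.67, 1.5, 1.32, 1.79, -0.93]), ('hang', [-0.04, 0.97, -0.76, 1.96, 1.56, 1.67, -1.23]), ('hanghi', [-0.07, 0.9, -0.9, 1.94, 1.45, 1.78, -1.19]), ('touch', [-0.12, 0.75, -0.92, 1.91, 1.32, 1.81, -1.1]), ('touch2', [-0.02, 0.72, -0.89, 1.94, 1.38, 1.73, -1.03])]
60.0 -1 [('pick', [-0.41, 1.17, -0.68, 1.47, 1.45, 1.75, 2.03]), ('pickhi', [-0.41, 0.91, -0.67, 1.5, 1.32, 1.79, 2.21]), ('hang', [-0.1, 0.93, -0.68, 1.96, 1.52, 1.59, 1.91]), ('hanghi', [-0.07, 0.9, -0.89, 1.94, 1.45, 1.78, 1.95]), ('touch', [-0.14, 0.74, -0.89, 1.91, 1.3, 1.78, 2.05]), ('touch2', [-0.02, 0.72, -0.89, 1.94, 1.38, 1.73, 2.11])]
```

Scale housing bottom is at z≈0.330, so the pivot is near 0.300 and close to nominal in x. Next: shut the fingers, go round above the clutter, and creep up to the nose of the hook.

```bash
python3 - <<'E'
from h import *
Rd=env.sense()['tcp_rot']; AL=np.radians(55)
fl=1; R=tilt(AL,fl)
env.movel([.12,-.47,.42],rate=.35)
effector.grasp(5)
env.reach([.40,.20,.42],R)
env.reach(S(-.10,.0015,.206),R)
s=env.sense();print(s['t'],s['ee_pos'],S(-.10,.0015,.206),s['joint_positions'].round(2) if hasattr(s['joint_positions'],'round') else s['joint_positions'],np.round(s['wrist_force'],2),s['gripper_width'])
p,d=viewer.read_camera('side');cv2.imwrite('pics/s2.png',p[:,:,::-1])
q,d2=viewer.read_camera('wrist');cv2.imwrite('pics/w2.png',q[:,:,::-1])
cv2.imwrite('pics/c2.png',np.hstack([cv2.resize(p[:,:,::-1],(400,300)),cv2.resize(q[:,:,::-1],(400,300))]))
E
```

```text
7.25 [0.53174509 0.14167045 0.20698158] [0.53159615 0.14061095 0.206     ] [-0.51  0.55 -0.39  1.92  1.06  1.44 -0.98] [-1.15  0.58  0.33] 0.000734889948434682
```

View pics/c2.png

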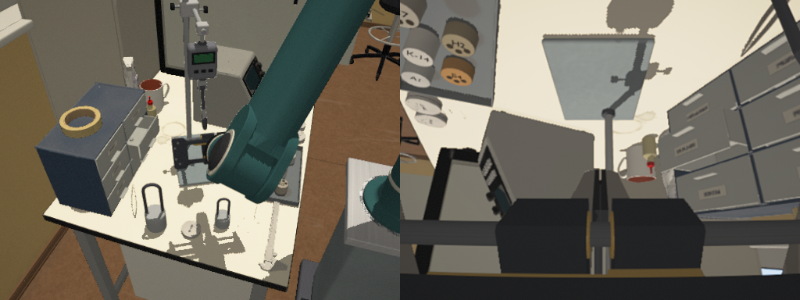

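Side view: gripper at (190,155), in front of the hook at (205,110), pointing at it with clearance. The wrist camera is below the tool and sees the stand plate and rod upside down. Next: the slow touch.

```bash
python3 - <<'E'
from h import *
b=.0015;z=.206
F0=np.array(env.sense()['wrist_force'])
def st(tag):
    s=env.sense();p=np.array(s['ee_pos'])-O;print(tag,round(s['t'],2),'a %.4f'%(p@ex),'z %.4f'%p[2],'F',np.round([(s['wrist_force']-F0)@v for v in (ex,ey,ez)],2))
env.movel(S(-.078,b,z),rate=.05);st('pre')
for a in np.arange(-.074,-.0255,.004):
    env.movel(S(a,b,z),rate=.004);st('')
env.pause(1.0);st('end')
ims=[]
for k in range(6):
    p,d=viewer.read_camera('side');ims.append(p.astype(int)[60:160,230:300]);env.pause(.07)
print([int((abs(ims[k]-ims[0]).max(-1)>25).sum()) for k in range(6)]);st('end')
cv2.imwrite('pics/c3.png',cv2.resize(p[50:200,180:380,::-1],(800,600),interpolation=cv2.INTER_CUBIC)); np.savez('/tmp/s3.npz',p=p,d=d)
E
```

```text
pre 7.94 a -0.0778 z 0.2060 F [ 0.29  0.7  -0.02]
 9.09 a -0.0740 z 0.2060 F [-0.01  0.   -0.98]
 10.24 a -0.0700 z 0.2060 F [ 0.35 -0.37 -0.38]
 11.39 a -0.0660 z 0.2060 F [-0.74 -0.99 -0.15]
 12.54 a -0.0620 z 0.2060 F [ 0.33 -1.03 -0.78]
 13.69 a -0.0581 z 0.2060 F [ 0.37 -0.25 -0.46]
 14.84 a -0.0540 z 0.2060 F [ 0.53  0.15 -0.33]
 15.99 a -0.0500 z 0.2060 F [ 0.2  -0.22 -0.48]
 17.14 a -0.0460 z 0.2060 F [ 0.77 -0.69 -0.56]
 18.29 a -0.0420 z 0.2060 F [ 0.68  0.5  -0.88]
 19.44 a -0.0380 z 0.2060 F [ 0.47 -0.44 -0.01]
 20.59 a -0.0341 z 0.2060 F [ 0.25  0.15 -0.59]
 21.74 a -0.0300 z 0.2060 F [-0.11 -0.3  -0.4 ]
 22.89 a -0.0260 z 0.2060 F [-0.06  0.41 -0.69]
end 23.89 a -0.0260 z 0.2060 F [ 0.16  0.09 -0.42]
[0, 1, 0, 1, 0, 1]
end 24.59 a -0.0260 z 0.2060 F [-0.16 -0.62 -0.52]
```

View pics/c3.png

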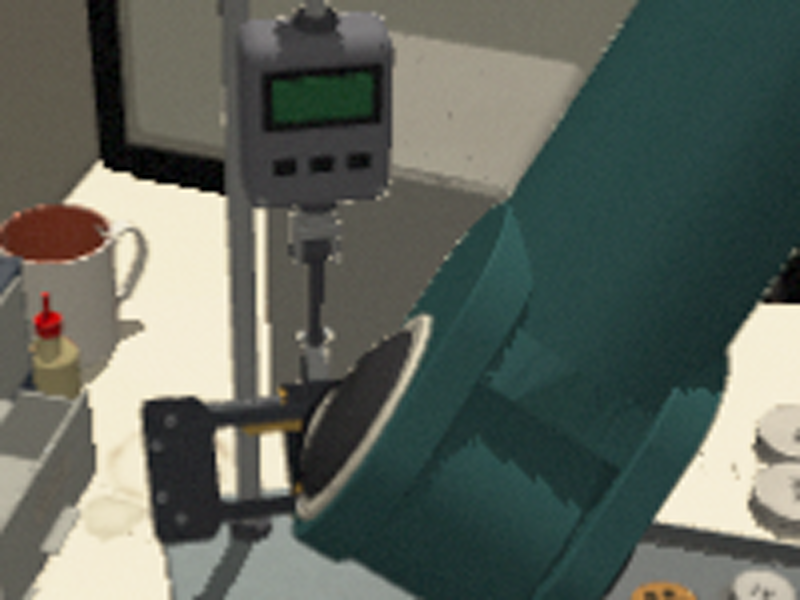

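The hook is still (no pixel change across frames) and resting against the fingertips. Next: measure it, ease back slowly so it follows to plumb, and check that it stays still.

```bash
cat >> h.py <<'E'
def shank(p,d,c='side'):
    w=cloud(c,p,d);q=w-O;a,b_,z=q@ex,q@ey,w[...,2]
    m=(abs(b_-.002)<.012)&(abs(a)<.03)&(z>.243)&(z<.286)
    if m.sum()<20: return None
    f=np.polyfit(z[m],a[m],1); return np.round([np.polyval(f,.25),np.polyval(f,.285),f[0],np.median(b_[m]),m.sum()],4)
E
python3 - <<'E'
from h import *
f=np.load('/tmp/s3.npz');print('lean',shank(f['p'],f['d']))
b=.0015;z=.206
env.movel(S(-.040,b,z),rate=.003)
env.movel(S(-.055,b,z),rate=.01)
env.movel(S(-.13,b,z),rate=.12)
ims=[]
for k in range(6):
    p,d=viewer.read_camera('side');ims.append(p.astype(int)[60:160,230:300]);print(shank(p,d));env.pause(.07)
print([int((abs(ims[k]-ims[0]).max(-1)>25).sum()) for k in range(6)],env.sense()['t'])
cv2.imwrite('pics/c4.png',cv2.resize(p[50:200,180:380,::-1],(800,600),interpolation=cv2.INTER_CUBIC)); np.savez('/tmp/s4.npz',p=p,d=d)
w=cloud('side',p,d);q=w-O;a,bb,zz=q@ex,q@ey,w[...,2]
m=(abs(bb)<.05)&(a>-.05)&(a<.03)&(zz>.17)&(zz<.345)
for z0 in np.arange(.176,.345,.004):
    k=m&(zz>=z0)&(zz<z0+.004)
    if k.sum()>1: print(round(z0,3),k.sum(),'a',a[k].min().round(4),a[k].max().round(4),'b',bb[k].min().round(4),bb[k].max().round(4))
E
```

```text
lean [ 9.00e-04  3.00e-04 -1.79e-02  3.20e-03  1.00e+02]
[ 9.00e-04  3.00e-04 -1.71e-02  3.00e-03  1.04e+02]
[6.00e-04 7.00e-04 2.40e-03 3.10e-03 1.03e+02]
[ 5.00e-04  4.00e-04 -2.60e-03  3.20e-03  1.04e+02]
[ 6.00e-04 -5.00e-04 -3.22e-02  3.40e-03  1.02e+02]
[ 9.00e-04 -1.00e-04 -2.63e-02  3.10e-03  1.02e+02]
[ 7.00e-04  4.00e-04 -9.70e-03  3.20e-03  1.03e+02]
[0, 2, 5, 6, 2, 0] 32.5333
0.192 6 a -0.007 0.0089 b 0.0043 0.0071
0.196 14 a -0.0172 0.0163 b 0.0018 0.007
0.2 9 a -0.0197 0.0192 b -0.0003 0.0065
0.204 8 a -0.0196 0.0165 b 0.0002 0.0064
0.208 11 a -0.0212 0.0214 b 0.0005 0.0065
0.212 7 a -0.0218 0.019 b -0.0017 0.0062
0.216 9 a -0.0241 0.0174 b -0.0015 0.0066
0.22 15 a -0.0251 0.0164 b -0.0027 0.0071
0.224 26 a -0.024 0.0168 b -0.0032 0.007
0.228 14 a -0.0118 0.0152 b -0.0025 0.0065
0.232 11 a -0.0066 0.0123 b -0.0024 0.0078
0.236 14 a -0.0045 -0.0008 b -0.0028 0.0078
0.24 13 a -0.0034 0.0056 b -0.0061 0.0073
0.244 11 a -0.0025 0.0051 b -0.0033 0.0105
0.248 16 a -0.0033 0.0051 b -0.0055 0.0103
0.252 7 a -0.0038 0.0031 b -0.0013 0.0067
0.256 9 a -0.002 0.0021 b -0.0011 0.006
[... 228 characters left out ...]
0.0028 b -0.0012 0.0065
0.284 8 a -0.0018 0.0031 b -0.0013 0.007
0.288 8 a -0.0017 0.0025 b -0.0013 0.0067
0.292 13 a -0.0041 0.0022 b -0.008 0.0116
0.296 28 a -0.0043 0.0091 b -0.0083 0.0146
0.3 26 a -0.0048 0.0105 b -0.0083 0.014
0.304 14 a -0.006 0.0076 b -0.0076 0.0134
0.308 23 a -0.0061 0.0088 b -0.0082 0.0134
0.312 49 a -0.0064 0.0131 b -0.0087 0.0136
0.316 8 a -0.0012 0.0035 b -0.0009 0.0068
0.32 3 a -0.0066 -0.0048 b -0.0036 0.0024
0.324 14 a -0.008 -0.002 b -0.006 0.0113
0.328 17 a -0.0126 -0.0093 b -0.0254 0.0254
0.332 41 a -0.0149 -0.0064 b -0.0283 0.0342
0.336 74 a -0.0169 0.0035 b -0.0319 0.0364
0.34 75 a -0.017 0.0039 b -0.0312 0.0364
0.344 13 a -0.0149 -0.0046 b -0.0307 0.0355
```

View pics/c4.png

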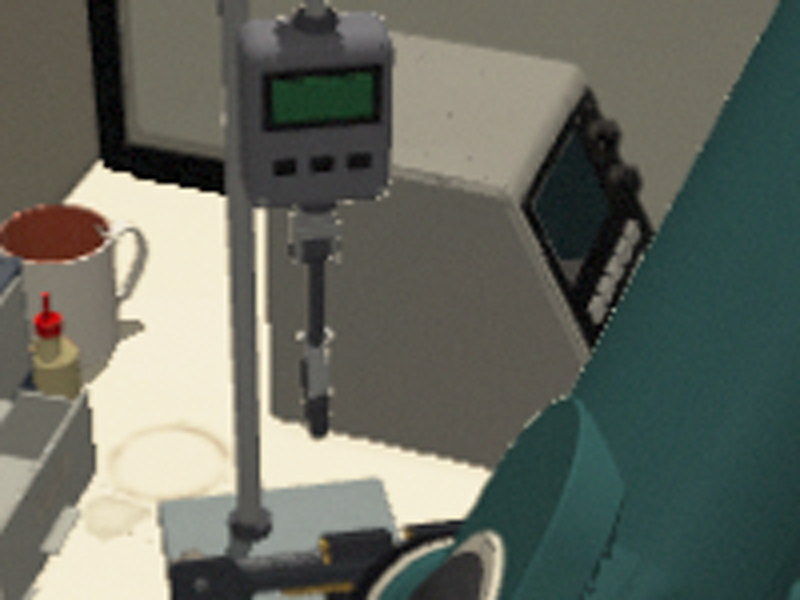

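The hook hangs still and plumb at (315,290) to (318,435) in the crop. The measurements agree: shank front, nose outer at a≈-0.025, cheek bottom at 0.2935 and nose top at 0.228. That puts the pivot at a≈+0.0025, b≈0.0015, z≈0.300. Next: fetch the large weight.

```bash
cat >> h.py <<'E'
def FF(n=8,dt=.02):
    f=[]
    for _ in range(n): f.append(env.sense()['wrist_force']);env.pause(dt)
    f=np.mean(f,0); return np.array([f@ex,f@ey,f@ez])
def bail(c):
    p,d=viewer.read_camera(c);w=cloud(c,p,d);q=w-O
    return p,d,q@ex,q@ey,w[...,2]
E
python3 - <<'E'
from h import *
B=np.array([.6315,.2702,0]);al=np.radians(45);R=tilt(al,1,-.047);zt=R[:,2];G=B+.031*ez+.019*zt
R0=tilt(al,1)
env.movel(S(-.27,.10,.28),frame=R,rate=.3)
effector.release()
env.reach(G-.12*zt,R)
F0=FF()
env.movel(G,rate=.1)
effector.grasp(45)
s=env.sense();print(s['t'],'w',s['gripper_width'],s['grasp_force'],np.array(s['ee_pos'])-G)
env.movel(G+.10*ez,rate=.12)
F1=FF();print('weight N',(F1-F0).round(2))
env.movel(S(-.075,.0015,0)+(G+.10*ez-B)@ez*ez+.019*np.sin(al)*ex,frame=R0,rate=.12)
np.save('/tmp/F.npy',[F0,F1,FF()])
s=env.sense();print(s['t'],s['gripper_width'],'F',np.load('/tmp/F.npy')[2].round(2))
out=[]
for c in('side','top'):
    p,d,a,b,z=bail(c);np.savez(f'/tmp/{c}5.npz',p=p,d=d)
    cv2.imwrite(f'pics/{c}5.png',p[:,:,::-1]);out.append(p)
    m=(abs(a+.075)<.02)&(abs(b)<.035)&(z>.19)&(z<.28)
    if m.sum()>10:
        print(c,m.sum(),'ab',a[m].mean().round(4),b[m].mean().round(4),'z95,max',np.percentile(z[m],95).round(4),z[m].max().round(4),'b',b[m].min().round(4),b[m].max().round(4),'slope a/b',np.polyfit(b[m],a[m],1).round(3),'a/z',np.polyfit(z[m],a[m],1).round(3))
        t=m&(z>.24); print('top bar a',a[t].mean().round(4),a[t].min().round(4),a[t].max().round(4),t.sum())
cv2.imwrite('pics/c5.png',np.hstack([cv2.resize(out[0][40:240,160:360,::-1],(400,400)),cv2.resize(out[1][60:220,260:420,::-1],(400,400))]))
E
```

```text
37.6083 w 0.053273095354685905 44.99974250793457 [1.93715407e-04 1.45720157e-04 3.74936060e-05]
weight N [ 0.13 -0.54 -6.09]
40.4667 0.05318558028547967 F [-0.01 -0.21 -5.91]
side 225 ab -0.0762 0.0127 z95,max 0.2597 0.2619 b -0.0183 0.028 slope a/b [-0.014 -0.076] a/z [ 0.007 -0.078]
top bar a -0.0761 -0.079 -0.07 124
top 116 ab -0.0766 0.0011 z95,max 0.2608 0.2625 b -0.022 0.0253 slope a/b [-0.016 -0.077] a/z [ 0.061 -0.092]
top bar a -0.0763 -0.0802 -0.072 101
```

View pics/c5.png

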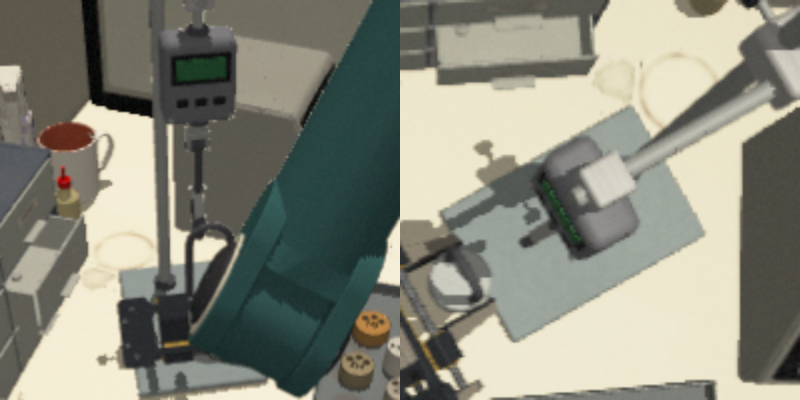

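The weight is held, 6.0 N (0.61 kg), with its bail upright at (210,255) left and (465,275) right in the crops. The bar is at a≈-0.0755, z≈0.258, as expected. Next: in over the nose, then press down in fine steps while watching force.

```bash
python3 - <<'E'
from h import *
s=env.sense();p0=np.array(s['ee_pos']);abar=-.0755;zbar=.258
def go(a,zb,rate): env.movel(p0+(a-abar)*ex+(zb-zbar)*ez,rate=rate)
go(-.0115,.258,.06)
env.pause(.1);Fc=FF(8,.02);print(env.sense()['t'],'Fc',Fc.round(2))
go(-.0115,.240,.05)
log=[];z=.240;pk=0;state='press'
while z>.2125:
    z-=.0012; go(-.0115,z,.03)
    f=FF(3,.01)-Fc; log.append((round(z,4),f.round(1).tolist())); pk=max(pk,f[2])
    if abs(f[2])>9 or abs(f[0])>6: print('STOP');break
for l in log: print(*l)
print('pk',pk,env.sense()['t'])
ims=[]
for c in('side','top'):
    p,d=viewer.read_camera(c);np.savez(f'/tmp/{c}6.npz',p=p,d=d);ims.append(p)
cv2.imwrite('pics/c6.png',np.hstack([cv2.resize(ims[0][60:180,200:320,::-1],(400,400),interpolation=cv2.INTER_CUBIC),cv2.resize(ims[1][80:200,280:400,::-1],(400,400),interpolation=cv2.INTER_CUBIC)]))
E
```

```text
42.0083 Fc [-0.1  -0.03 -6.02]
0.2388 [0.3, -0.1, -0.3]
0.2376 [0.2, -0.0, 0.4]
0.2364 [0.1, -0.5, -0.6]
0.2352 [-0.2, 0.3, 0.4]
0.234 [0.1, -0.1, 0.1]
0.2328 [-0.1, 0.3, 0.2]
0.2316 [0.4, 0.0, 0.6]
0.2304 [0.2, -0.2, 0.3]
0.2292 [-0.3, -0.3, 0.5]
0.228 [-0.6, 0.1, -0.3]
0.2268 [-0.2, -0.1, 1.3]
0.2256 [0.7, 0.2, 3.8]
0.2244 [1.8, -0.0, 7.3]
0.2232 [0.4, -0.3, 1.9]
0.222 [0.4, -0.5, 1.3]
0.2208 [0.6, -0.3, 1.9]
0.2196 [0.9, -0.3, 1.9]
0.2184 [0.9, 0.5, 1.9]
0.2172 [0.8, 0.4, 1.2]
0.216 [0.2, -0.2, 1.1]
0.2148 [0.3, 0.1, 0.6]
0.2136 [-0.0, 0.3, 0.3]
0.2124 [0.1, 0.2, 0.1]
pk 7.347667670379208 48.8417
```

View pics/c6.png

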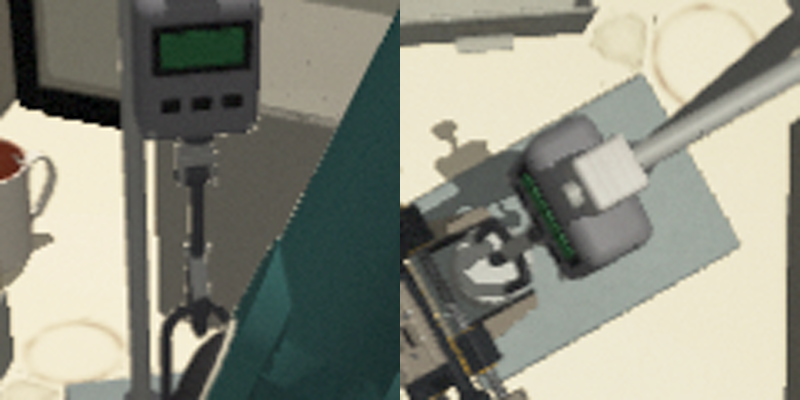

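The latch gave at a 7.3 N peak and the force fell back to zero, so the bar is inside the hook with the latch shut behind it; the top view shows the bail ringed around the hook at (500,250). Next: centre it under the pivot and lower it onto the seat.

```bash
python3 - <<'E'
from h import *
s=env.sense();p0=np.array(s['ee_pos']);abar=-.0115;zbar=.2124
def go(a,zb,rate): env.movel(p0+(a-abar)*ex+(zb-zbar)*ez,rate=rate)
Fc=np.array([-.1,-.03,-6.02])
go(-.0045,.2085,.04);print((FF(4,.01)-Fc).round(1))
go(.0020,.2065,.04);print((FF(4,.01)-Fc).round(1))
z=.2065;n=0
while z>.192:
    z-=.0010 if n==0 else .0003
    go(.0020,z,.03); f=FF(4,.01)-Fc
    if f[2]>1.2: n+=1
    print(round(z,4),f.round(1).tolist(),end=' ')
    if f[2]>5.6 or abs(f[0])>4: break
print(env.sense()['t'],(FF(20,.01)-Fc).round(2))
for k in range(3):
    p,d=viewer.read_camera('side');print('shank',shank(p,d))
E
```

```text
[-0.1  0.2 -0.3]
[ 0.1  0.  -0.3]
0.2055 [-0.0, 0.4, 0.1] 0.2045 [0.4, 0.1, 0.1] 0.2035 [0.0, 0.1, 0.1] 0.2025 [0.5, 0.0, 0.2] 0.2015 [-0.2, -0.2, -0.4] 0.2005 [0.4, 0.1, 0.9] 0.1995 [0.3, 0.4, 2.5] 0.1992 [0.1, -0.2, 3.9] 0.1989 [0.6, 0.1, 4.8] 0.1986 [0.5, -0.3, 5.6] 52.5083 [0.34 0.07 5.57]
shank [-2.20e-03 -0.00e+00  6.23e-02  3.40e-03  9.70e+01]
shank [-2.3e-03  0.0e+00  6.6e-02  3.3e-03  9.9e+01]
shank [-2.30e-03 -3.00e-04  5.82e-02  3.50e-03  9.80e+01]
```

The hook carries the load but leans about 0.065 rad toward -x; camera and side force agree. Next: unload slightly, shift the bar 6 mm toward +x, reload and recheck.

```bash
python3 - <<'E'
from h import *
p0=np.array(env.sense()['ee_pos']);Fc=np.array([-.1,-.03,-6.02])
env.movel(p0+.0009*ez,rate=.03)
env.movel(p0+.0009*ez+.006*ex,rate=.03)
z=.0009
while z>-.003:
    z-=.0003; env.movel(p0+z*ez+.006*ex,rate=.03); f=FF(4,.01)-Fc
    print(round(z,4),f.round(1).tolist(),end=' ')
    if f[2]>5.6 or abs(f[0])>4: break
print(env.sense()['t'],(FF(20,.01)-Fc).round(2))
for k in range(4):
    p,d=viewer.read_camera('side');print('shank',shank(p,d))
E
```

```text
0.0006 [-0.1, 0.2, 3.9] 0.0003 [-0.7, -0.3, 4.5] 0.0 [0.2, -0.3, 5.4] -0.0003 [-0.2, -0.3, 6.0] 54.5583 [ 0.14 -0.25  6.18]
shank [ 6.00e-04  3.00e-04 -8.50e-03  3.10e-03  1.04e+02]
shank [ 3.00e-04  3.00e-04 -6.00e-04  3.30e-03  1.01e+02]
shank [ 2.00e-04  2.00e-04 -1.70e-03  3.20e-03  1.01e+02]
shank [ 6.00e-04  2.00e-04 -1.17e-02  3.20e-03  1.03e+02]
```

The hook is plumb again and carries the full 6.1 N. Next: release, back off along the fingers, and check stillness.

```bash
python3 - <<'E'
from h import *
effector.release()
env.pause(.2)
s=env.sense();zt=np.array(s['tcp_rot'])[:,2];p0=np.array(s['ee_pos']);print(s['t'],s['gripper_width'])
env.movel(p0-.05*zt,rate=.06);env.movel(p0-.17*zt,rate=.15)
ims=[];print(env.sense()['t'])
for k in range(7):
    p,d=viewer.read_camera('side');ims.append(p.astype(int)[60:220,220:310]);w=cloud('side',p,d);q=w-O;a,b,z=q@ex,q@ey,w[...,2]
    m=(abs(a)<.05)&(abs(b)<.045)&(z>.05)&(z<.11)
    print('shank',shank(p,d),'cyl a,b',a[m].mean().round(4),b[m].mean().round(4),m.sum());env.pause(.08)
print([int((abs(ims[k]-ims[0]).max(-1)>25).sum()) for k in range(7)],env.sense()['t'])
p2,_=viewer.read_camera('top')
cv2.imwrite('pics/c7.png',np.hstack([cv2.resize(p[60:220,190:350,::-1],(400,400),interpolation=cv2.INTER_CUBIC),cv2.resize(p2[80:200,280:400,::-1],(400,400),interpolation=cv2.INTER_CUBIC)]))
E
```

```text
55.8417 0.09221437230210225
57.775
shank [-5.00e-04 -0.00e+00  1.47e-02  3.40e-03  1.05e+02] cyl a,b 0.0008 0.0119 221
shank [-4.00e-04 -2.00e-04  5.60e-03  3.40e-03  1.04e+02] cyl a,b -0.0008 0.0114 232
shank [-8.00e-04 -1.00e-04  1.93e-02  3.40e-03  1.06e+02] cyl a,b -0.0027 0.0113 244
shank [-9.00e-04 -2.00e-04  2.01e-02  3.20e-03  1.04e+02] cyl a,b -0.0043 0.0112 246
shank [-5.00e-04 -4.00e-04  2.80e-03  3.30e-03  1.05e+02] cyl a,b -0.0038 0.0111 249
shank [-4.00e-04 -2.00e-04  5.10e-03  3.30e-03  1.04e+02] cyl a,b -0.0011 0.0118 240
shank [-0.00e+00  1.00e-04  3.60e-03  3.30e-03  1.03e+02] cyl a,b 0.0007 0.0121 225
[0, 69, 115, 157, 146, 108, 56] 58.7083
```

View pics/c7.png

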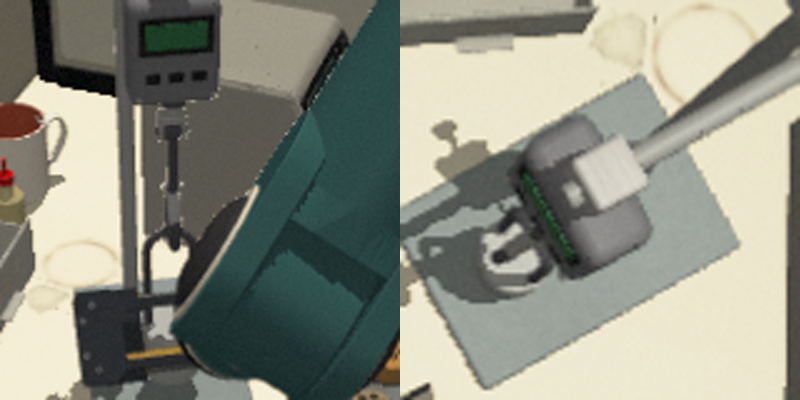

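The weight hangs in the hook with the gripper clear, swaying only ±2.5 mm. I'll let it settle and measure the decay.

```bash
python3 - <<'E'
from h import *
env.pause(2.0)
r=[]
for k in range(10):
    t=env.sense()['t'];p,d=viewer.read_camera('side');w=cloud('side',p,d);q=w-O;a,b,z=q@ex,q@ey,w[...,2]
    m=(abs(a)<.05)&(abs(b)<.045)&(z>.05)&(z<.11);r.append((round(t,2),(a[m].mean()*1000).round(2),shank(p,d)[0]*1000));env.pause(.04)
print(r,env.sense()['t'])
E
```

```text
[(60.76, np.float64(-1.78), np.float64(-0.5)), (60.85, np.float64(-2.83), np.float64(-0.8)), (60.94, np.float64(-3.84), np.float64(-0.9)), (61.03, np.float64(-3.95), np.float64(-1.1)), (61.12, np.float64(-2.87), np.float64(-0.4)), (61.22, np.float64(-1.66), np.float64(-0.5)), (61.31, np.float64(0.18), np.float64(-0.1)), (61.4, np.float64(0.85), np.float64(-0.3)), (61.49, np.float64(0.72), np.float64(-0.2)), (61.58, np.float64(-0.27), np.float64(-0.4))] 61.675
```

The remaining sway is 2.4 mm with little damping, because I released about 2 mm off equilibrium: the mean shank position shifted 0.94 mm. There is time for one soft re-hold (3 N) at equilibrium, followed by a release.

```bash
python3 - <<'E'
from h import *
s=env.sense();zt=np.array(s['tcp_rot'])[:,2];q0=np.array(s['ee_pos']);p0=q0+.17*zt-.0021*ex
env.movel(p0-.05*zt,rate=.2);env.movel(p0,rate=.1)
effector.grasp(3)
print(env.sense()['t'],env.sense()['gripper_width'])
sh=[]
for k in range(6):
    p,d=viewer.read_camera('side');sh.append(shank(p,d)[0]*1000)
print(np.round(sh,2)); c=np.clip(-(np.mean(sh)+.51)*2.1/1000,-.0025,.0025);print('corr',c)
if abs(c)>.0004: env.movel(p0+c*ex,rate=.02)
env.pause(.2);print(env.sense()['t'])
effector.release();env.movel(p0+c*ex-.05*zt,rate=.08);env.movel(p0+c*ex-.15*zt,rate=.15)
r=[]
for k in range(9):
    t=env.sense()['t'];p,d=viewer.read_camera('side');w=cloud('side',p,d);q=w-O;a,b,z=q@ex,q@ey,w[...,2]
    m=(abs(a)<.05)&(abs(b)<.045)&(z>.05)&(z<.11);r.append((round(t,2),(a[m].mean()*1000).round(2),shank(p,d)[0]*1000));env.pause(.04)
print(r,env.sense()['t'])
E
```

```text
63.725 0.05366762522829104
[-0.7 -0.8 -0.4 -0.4 -0.7 -0.6]
corr 0.00018899999999999996
64.225
[(66.53, np.float64(-2.26), np.float64(-0.3)), (66.62, np.float64(-1.99), np.float64(-0.4)), (66.71, np.float64(-2.13), np.float64(-0.7)), (66.8, np.float64(-2.15), np.float64(-0.7)), (66.89, np.float64(-2.35), np.float64(-0.7)), (66.98, np.float64(-2.08), np.float64(-0.6)), (67.08, np.float64(-1.94), np.float64(-0.7)), (67.17, np.float64(-1.69), np.float64(-0.3)), (67.26, np.float64(-1.91), np.float64(-0.7))] 67.35
```

The weight is now still to within ±0.3 mm, so I'm handing in.

```bash
python3 -c "
from station import *
print(workorder.finish_job())"
```

```text
the job is handed in; nothing more can be done
None
```

The large weight (about 0.61 kg) hangs plumb in the hook, still to about ±0.3 mm, with the latch judged shut from the force trace (7.3 N peak, then zero) rather than seen; its first release left a 2.4 mm sway, so I re-held it at 3 N and released it again, left the small weight alone, and handed in at about 67.4 s.

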